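Unhook a keyhole-hung rack tier and stack it on the tier below

ROBOT

A 7-joint arm with a two-finger parallel gripper is mounted at the origin on a cart in front of the work surface, level with it; the furniture and walls round the work are solid. World frame = base frame: x ahead of the robot, y to its left, z up, the work surface at z = 0. Lengths are in m, angles in rad, forces in N, time in s.
With the tool pointing down it reaches from about 0.4 to 0.85 m from the base axis. Payload 10.4 kg.
Tool frame: the origin (TCP) lies at the very end of the fingers, on their centre line; the grasp point (between the pads) lies 19 mm behind it; z points along the fingers, y is the line along which they close (so a half turn about z gives the same grasp; the last joint's range is limited). The gripper opens to 85 mm and grips with 20 to 120 N. Pads are 22 mm wide; open, the fingers measure 114 mm over their backs; the gripper's body (76 mm by 85 mm) begins 54 mm behind the grasp point. The pads swing forward as they close: fully open they stand 13 mm farther back than shut.
Start: joints at [-0.023, 0.332, -0.065, 1.46, 0.022, 1.35, -0.088], TCP at [0.625, 0, 0.231] pointing down, gripper open.
Joint ranges: [-2.6, 2.6], [-0.5, 2.12], [-1.47, 1.34], [0.16, 2.42], [-1.27, 4.41], [0.06, 2.06], [-2.6, 2.6]. Speed limits (rad/s): [2.22, 2.22, 2.79, 2.79, 3.14, 3.14, 3.14].

INTERFACE

Orientations are given as a unit quaternion [x, y, z, w].
In Python, from workcell import manip, vision, order gives the robot as it stands. The module is installed in compiled form; this text tells all that it offers.
- The arm moves only by the tool move_arm, never from a script. Its argument "motion" is a list of rows, each a list of 3 entries, a list of its own where there are three numbers: the shift along the tool's x, y, z scaled (see below), then the turn, a rotation vector about the tool's x, y, z scaled (see below), then the opening, from -1 (shut) to 1 (fully open). In form: [[[dx, dy, dz], [wx, wy, wz], hand], ...]. A call has 1 to 12 rows; each row shifts and turns the commanded pose from where the row before left it, along the tool's axes as they then stand; what a row does not reach is not made up. The controller multiplies each number of a shift by 0.75 m and each number of a turn by pi/4 rad. A row lasts 1/10 s, in which the tool goes at most 50 mm and 8.59 degrees, less where a joint would pass 70% of its speed; a pose out of reach is approached as far as the arm can. A call with a number of a shift or a turn outside -1 to 1 is refused whole. A call with a gripper value outside its range is refused whole. The fingers move at their own pace and stop on an object; "newtons" is the grip in N (left out, the last holds). Time passes only in rows, so rows that do not move let the fingers close. It gives the time, the measured TCP pose, the force, the opening and the grip force at its end, in the units of the state.
- manip.get_obs(): the state, without advancing time (a new reading comes with each control period).
- vision.camera(name): name is "scene" or "side" or "wrist"; returns a dict with "pixels" (400x640x3 uint8, red, green, blue), "fx", "fy", "cx", "cy" (pixels), "R" (3x3) and "t" (3): a world point X has camera coordinates R X + t. Camera axes: x right, y down, z forward; pixel columns grow to the right and rows downward; lengths in m; the calibration is good to about 2 mm. A picture is of the moment at which its call begins. There is no depth.
- order.hand_in(): hands the job in; it is judged then, once.
The state is a dict: "clock": time; "joint_pos": joint angles; "joint_velocities": joint speeds; "tau": joint torques, N m; "position": TCP position; "ee_rot": TCP orientation; "ft_force": force on the tool from outside, world axes, zero at the start; "torque": the same for the moment, N m; "grip_width": opening from 0.0 (shut) to 1.0 (fully open); "grasp_force": force on a finger pad.
Only numpy, scipy, OpenCV 4.12 (cv2) and the standard library are available. Lean on these libraries where they do the work, as an engineer would, in place of code of your own. Each camera call takes 0.05 s, during which the arm holds its last target. There are 200 camera calls.

TASK

The blue upper rack tier hangs by two keyhole slots on the studs of the sloping board. Without forcing it, slide it up the slope, then across to the left until the stud heads line up with the wide holes, pull it off square to the board, and stack it level on the lower tier with all four posts fully home in its corner sockets. Leave the aluminium plate lying on the lower tier, do not knock over the mug, and let go of the tier.

Things in the scene. Friction and masses are not known exactly. Their poses are not given: they have to be found in the camera images.
- upper_tier: Loose blue rack tier, 0.4 kg +-20%, 142 (x) x 162 (y) x 46 (z) mm. Origin: centre of its underside; x up the slope while it hangs, y left, z out of its top. Deck 5 mm thick. Corner sockets: square tubes open right through, 14 mm inside, 22 outside, 20 tall, at x = +-60, y = +-70. Hangs flat on the board, its origin at the board's.
- handle (a point): Centre of the black bridge handle's bar, 39 mm above the tier's origin (axes as the tier's). Bar along x: 64 mm long, 14 wide (y), 14 high, open below between two legs at x = +-27. Grasp it across y, tool square to the deck.
- keyhole (a point): Top of a straight keyhole leg: tier x = 20, y = 52, z = 5 mm (axes as the tier's). An 8 mm stud neck here touches the slot's closed end. From here the leg, 13 mm wide, runs 28.5 mm down the slope (-x). A second keyhole, just the same, lies 74 mm to -y.
- wide_hole (a point): Centre of the wide hole of the same keyhole: tier x = -2, y = 30, z = 5 mm; square, 25 mm. A cross leg 13 mm wide, its centre line through this point, joins it to the foot of the straight leg, 22 mm to +y. Going left, necks meet the far edge of the wide holes 8.5 mm after the heads are centred; going up, they meet the cross leg's lower edge 2.5 mm past its centre line.
- board: Fixed dark rubber-faced sloping board, 220 mm wide, 210 along the slope, 35 degrees from level, rising away from the robot. Origin: centre of its face, 100 mm above the bench; x up the slope, y left, z square out of the face. The rubber grips (friction about 1.3): it keeps the tier from sliding down, and drags unless the tier is eased 1 to 2 mm off the face.
- stud_line (a point): Point on the board's face midway between the two steel studs across (y = +52 and -22 mm). Up the slope the pair sits on a locked bar anywhere from 6 mm below to 4.5 mm above this point (board x 9 to 19.5 mm): not measured, to be felt. Neck 8 mm thick; head 20 mm wide, 4 thick, 7.5 off the face, so the 5 mm deck has 2.5 mm play. The tier must go up 11 to 21.5 mm, then 22 mm left.
- lower_tier: Fixed blue lower tier, 142 (x) x 162 (y) x 70 (z) mm. Origin: centre of its underside on the bench, z up. Deck top at z = 12. Four steel posts at x = +-60, y = +-70: 20 mm thick up to a shoulder at z = 52, then a spigot 10 mm thick to z = 61, tapering to 4 mm at z = 70. The upper tier fits either way round.
- seat (a point): Point on the lower tier's axis at shoulder height, 52 mm above the bench: where the upper tier's origin belongs.
- plate: Loose aluminium plate, 99 x 100 x 15 mm, 0.36 kg, lying on the lower tier's deck between the posts. Origin: centre of its underside.
- mug: Loose white mug with a handle, 89 x 125 x 99 mm, at the front of the bench between board and lower tier. Origin: centre of its underside, z up.

How it is judged:
On the way:
1. the upper tier is pulled clear of the board: its origin is more than 30 mm out from the face (z of upper_tier in the frame of board above 0.03 m), for 0.1 s.
At the end, for the whole second after the job is handed in: The upper tier stands at rest on all four shoulders of the lower tier: origin within 5 mm of the seat point and no more than 3 mm above it, level within 2 degrees, square to the lower tier within 4.5 degrees (either way round); the plate still lies flat on the lower deck, within 30 mm of its middle (distance between upper_tier and seat below 0.005 m and z of upper_tier in the frame of seat below 0.003 m and angle between upper_tier's own z axis and vertical below 0.035 rad and angle between the x axis of upper_tier and the x axis of lower_tier, either way round below 0.08 rad and linear speed of upper_tier below 0.02 m/s and z of plate in the frame of lower_tier below 0.016 m and horizontal distance between plate and lower_tier below 0.03 m); the robot touches nothing.
It fails at once if the tier is forced against the board or its studs (over 70 N) (contact force between upper_tier and board above 70 N).
It fails at once if the mug is knocked over (angle between mug's own z axis and vertical above 0.6 rad).
It also fails if it takes over 72 s, if anything falls off the work surface, if the arm or the gripper's body presses on something with over 40 N, if the wrist force passes 120 N, or if a joint passes its speed limit or range.

## Working session

There is one attempt and no reset: what is moved stays moved. The work goes in short steps, Python scripts to look and compute and a tool call to move; the robot and the scene stay as the last step left them, time stands still between calls to the robot, and variables do not carry over. Pictures are saved under pics/ and viewed, at most 10 in all, crops included, and the job is handed in when it is done.

Besides the shell and the picture viewer there is one more tool, called after "Emit:" as a command line: name --argument value ..., lists and objects as JSON in quotes. move_arm: Moves the arm, as the interface text tells. Its arguments: {"type":"object","properties":{"motion":{"type":"array"},"newtons":{"type":"number"}},"required":["motion"]}

```bash
mkdir -p pics
cat > h.py <<'E'
from workcell import manip, vision, order
import numpy as np, cv2
from scipy.spatial.transform import Rotation as Ro
def snap(n,f=None):
    c=vision.camera(n)
    c['bgr']=cv2.cvtColor(np.ascontiguousarray(c['pixels']),cv2.COLOR_RGB2BGR)
    if f: cv2.imwrite('pics/'+f,c['bgr'])
    c['R']=np.array(c['R']);c['t']=np.array(c['t'])
    return c
def ray(c,u,v):
    d=c['R'].T@np.array([(u-c['cx'])/c['fx'],(v-c['cy'])/c['fy'],1]); return -c['R'].T@c['t'], d/np.linalg.norm(d)
def proj(c,X):
    p=c['R']@np.asarray(X,float)+c['t']; return np.array([c['fx']*p[0]/p[2]+c['cx'],c['fy']*p[1]/p[2]+c['cy']])
def onz(c,u,v,z):
    o,d=ray(c,u,v); return o+d*(z-o[2])/d[2]
E
python3 - <<'E'
from h import *
import pickle
D={}
for n in ['scene','side','wrist']:
    c=snap(n,n+'0.png'); D[n]=c; print(n,-c['R'].T@c['t'],c['R'][2],c['fx'])
pickle.dump(D,open('d0.pkl','wb'))
o=manip.get_obs();print(o)
E
```

```text
scene [-0.05995213  0.68039183  0.91034283] [ 0.47127548 -0.56748738 -0.6751722 ] 412.55114068246235
side [ 0.02552365 -0.98876081  0.80215201] [ 0.37880867  0.75945794 -0.52889283] 511.9844757610593
wrist [0.62465352 0.06760012 0.37087274] [-0.00161071 -0.26660644 -0.96380414] 331.0831356736322
{'clock': 0.15, 'joint_pos': array([-0.02262003,  0.33274692, -0.06471178,  1.46071493,  0.02160011,
        1.34991048, -0.08850672]), 'joint_velocities': array([-0.00172559, -0.00218574,  0.00069501, -0.00235675, -0.0011861 ,
       -0.00202919, -0.00045598]), 'tau': array([ 1.13752249e-03, -6.25829744e+01,  4.95374459e-02, -3.91853535e+01,
        1.63436425e-02,  7.44175835e-03, -2.63868424e-05]), 'position': array([6.24725569e-01, 2.00643951e-05, 2.30702086e-01]), 'ee_rot': array([ 7.07092298e-01,  7.07121056e-01, -3.97846615e-04, -3.68332727e-04]), 'ft_force': array([-0.66527451,  0.52244465,  0.2702077 ]), 'torque': array([ 0.03560051, -0.01699652,  0.0044488 ]), 'grasp_force': 0.0, 'grip_width': 0.9995542256560971}
```

View pics/scene0.png

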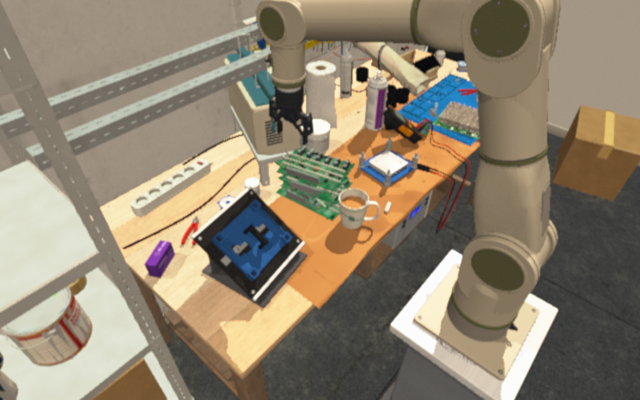

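View pics/side0.png

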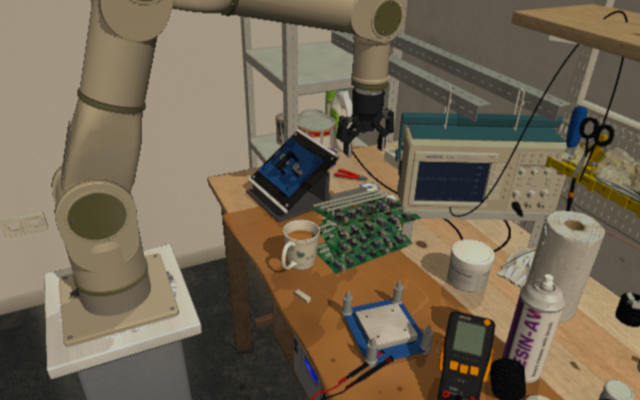

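Scene: board with the tier near (250,245), mug at (355,207), lower tier with plate at (388,166). Side: board near (292,175), mug at (300,245), lower tier near (385,328). I'll zoom in on both.

Run:
```python
import pickle,cv2,numpy as np
D=pickle.load(open('d0.pkl','rb'))
def z(n,x,y,w,h,s):
    im=cv2.resize(D[n]['bgr'][y:y+h,x:x+w],None,fx=s,fy=s,interpolation=cv2.INTER_CUBIC)
    return im
def grid(im,x,y,s,st=10):
    for k in range((x//st+1)*st,x+im.shape[1]//s,st):
        cv2.putText(im,str(k),((k-x)*s-8,8),0,.3,(0,255,255),1); cv2.line(im,((k-x)*s,10),((k-x)*s,14),(0,255,255),1)
    for k in range((y//st+1)*st,y+im.shape[0]//s,st):
        cv2.putText(im,str(k),(0,(k-y)*s+3),0,.3,(0,255,255),1)
    return im
A=[('scene',185,180,130,100,6),('side',240,120,130,100,6)]
cv2.imwrite('pics/a.png',np.vstack([grid(z('scene',190,183,120,120,5)[:300*2],190,183,5)]))
im=np.hstack([grid(z('scene',190,185,133,120,3),190,185,3),grid(z('side',240,120,133,120,3),240,120,3)])
im2=np.hstack([grid(z('scene',345,130,80,48,5)[:, :399],345,130,5),grid(z('side',335,276,100,100,4)[:240,:399],335,276,4)])
cv2.imwrite('pics/b.png',np.vstack([im[:360,:798],im2[:240,:798]]))
c=np.hstack([grid(z('scene',350,135,80,60,5),350,135,5),grid(z('side',335,274,100,100,4),335,274,4)[:300]])
d=np.hstack([grid(z('scene',192,183,114,114,3)[:300,:342],192,183,3),grid(z('side',243,120,114,100,4)[:300,:456],243,120,4)])
cv2.imwrite('pics/c.png',np.vstack([c[:, :798],d[:, :798]]))
```

```text
(no output)
```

View pics/c.png

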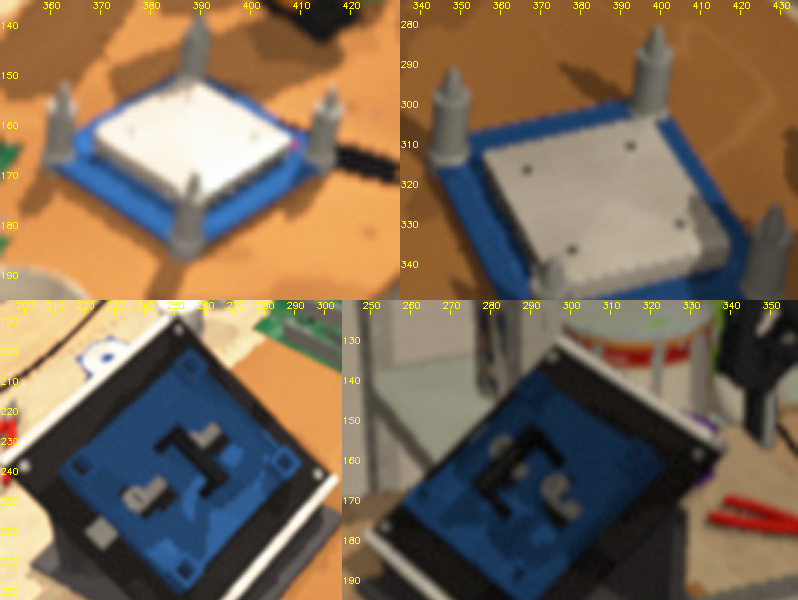

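The crop shows the lower tier's post tips: scene (362,151), (389,138), (415,152), (389,169); side (348,291), (400,281), (428,325). In the scene view the hanging tier's sockets are at about (253,204), (287,239), (219,237) and (253,273).

```bash
cat >> h.py <<'E'
from scipy.optimize import least_squares
def boardR(yaw): return (Ro.from_euler('z',yaw)*Ro.from_euler('y',-np.radians(35))).as_matrix()
def fit(obs,Rf,x0):
    "obs: (cam,local point,pixel); Rf(yaw); params x,y,yaw,z"
    def P(p,l): return np.array([p[0],p[1],p[3]])+Rf(p[2])@np.array(l)
    f=lambda p: np.concatenate([proj(c,P(p,l))-px for c,l,px in obs]+[[(p[3]-x0[3])*300]])
    r=least_squares(f,x0,loss='soft_l1'); return r.x, np.round(f(r.x),1)
flatR=lambda yaw: Ro.from_euler('z',yaw).as_matrix()
E
python3 - <<'E'
from h import *
import pickle
D=pickle.load(open('d0.pkl','rb'));s,d=D['scene'],D['side']
for p in [(362,151),(389,138),(415,152),(389,169)]: print(onz(s,*p,.07))
for p in [(348,291),(400,281),(428,325)]: print(onz(d,*p,.07))
print('mug',onz(s,355,192,.099),onz(d,300,228,.099))
S=lambda i,j:(.06*i,.07*j,.02)
obs=[(s,S(1,-1),(253,204)),(s,S(-1,-1),(287,238)),(s,S(1,1),(219,237)),(s,S(-1,1),(253,273)),(d,S(1,1),(293,139)),(d,S(1,-1),(321,162)),(d,S(-1,1),(263,171))]
print(fit(obs,boardR,[.6,.25,0,.1]))
E
```

```text
[ 0.56745801 -0.28757589  0.07      ]
[ 0.54177897 -0.41490548  0.07      ]
[ 0.42835427 -0.40438638  0.07      ]
[ 0.44331018 -0.26701299  0.07      ]
[ 0.44705583 -0.26701592  0.07      ]
[ 0.5671613  -0.28480345  0.07      ]
[ 0.5450012  -0.42109651  0.07      ]
mug [ 0.44072522 -0.07701697  0.099     ] [ 0.43073795 -0.04601904  0.099     ]
(array([0.53586113, 0.24642594, 0.14481721, 0.09380213]), array([ 2. ,  0.3, -1. , -1.4, -0.2,  0.2, -0.2, -1. , -0.9,  3.6, -3.5,
       -1.4,  1.1, -0.3, -1.9]))
```

```bash
cat >> h.py <<'E'
def cur():
    o=manip.get_obs(); return np.array(o['position']),Ro.from_quat(o['ee_rot']),o
T0=np.array([[1,0,0],[0,-1,0],[0,0,-1.]]).T  # tool x=+X, y=-Y, z=-Z of the piece
def plan(p,R):
    "turn first, then shift"
    q,Q,o=cur(); R=Ro.from_matrix(R)
    w=(Q.inv()*R).as_rotvec()/(np.pi/4); d=R.inv().apply(p-q)/.75
    print('clock',o['clock'],'turn units',w.round(4),'rows>=',round(np.linalg.norm(w)/.19,2),' shift units',d.round(4),'rows>=',round(np.linalg.norm(d)/.0666,2),'mm',(d*750).round(1))
E
python3 - <<'E'
from h import *
B=boardR(.145); plan(np.array([.536,.246,.1])+B@[0,0,.13],B@T0)
E
```

```text
clock 0.15 turn units [-0.5543  0.6409  1.7543] rows>= 10.25  shift units [-0.157  -0.3416 -0.0705] rows>= 5.74 mm [-117.8 -256.2  -52.9]
```

Emit:
move_arm --motion '[[[0,0,0],[-0.0504,0.0583,0.1595],1],[[0,0,0],[-0.0504,0.0583,0.1595],1],[[0,0,0],[-0.0504,0.0583,0.1595],1],[[0,0,0],[-0.0504,0.0583,0.1595],1],[[0,0,0],[-0.0504,0.0583,0.1595],1],[[0,0,0],[-0.0504,0.0583,0.1595],1],[[0,0,0],[-0.0504,0.0583,0.1595],1],[[0,0,0],[-0.0504,0.0583,0.1595],1],[[0,0,0],[-0.0504,0.0583,0.1595],1],[[0,0,0],[-0.0504,0.0583,0.1595],1],[[0,0,0],[-0.0504,0.0583,0.1595],1]]'

```text
clock: 1.25
position: [0.6247, -0.0003, 0.2312]
ee_rot: [0.951, 0.066, 0.301, -0.022]
ft_force: [0.2, -0.1, -1.4]
grip_width: 0.997
grasp_force: 0.0
```

Emit:
move_arm --motion '[[[-0.026,-0.057,-0.012],[0,0,0],1],[[-0.026,-0.057,-0.012],[0,0,0],1],[[-0.026,-0.057,-0.012],[0,0,0],1],[[-0.026,-0.057,-0.012],[0,0,0],1],[[-0.026,-0.057,-0.012],[0,0,0],1],[[-0.026,-0.057,-0.012],[0,0,0],1],[[0,0,0],[0,0,0],1],[[0,0,0],[0,0,0],1]]'

```text
clock: 2.05
position: [0.4621, 0.2361, 0.2083]
ee_rot: [0.951, 0.07, 0.301, -0.022]
ft_force: [0.2, -1.1, 0.4]
grip_width: 0.998
grasp_force: 0.0
```

Run:
```python
from h import *
import pickle
B=boardR(.145); plan(np.array([.536,.246,.1])+B@[0,0,.13],B@T0)
c=snap('wrist','w1.png');pickle.dump(c,open('w1.pkl','wb'))
print(cur()[2]['joint_pos'])
```

```text
clock 2.05 turn units [-0.0007 -0.002   0.0026] rows>= 0.02  shift units [-0.0014  0.0012  0.002 ] rows>= 0.04 mm [-1.   0.9  1.5]
[-0.10499658 -0.25137085 -0.59602262  2.22114638  0.30957524  0.62895283
 -2.35454713]
```

View pics/w1.png

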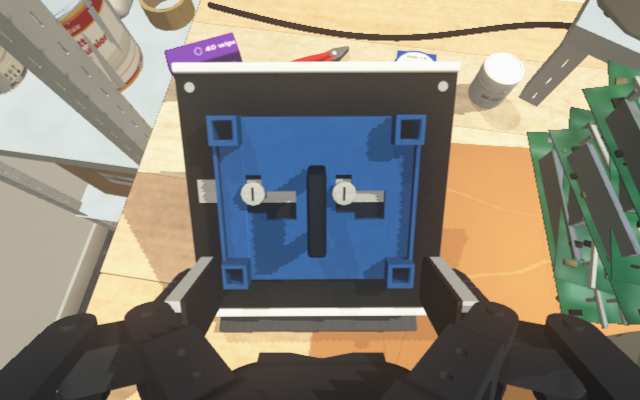

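Wrist: tier hangs squarely. Socket rims are centred at about (224,130), (410,130), (235,275) and (401,274), stud heads at (253,193) and (344,193), handle bar at (317,211). Joint 7 is near its limit, so I'll grasp with the half-turned tool.

Run:
```python
from h import *
import pickle
w=pickle.load(open('w1.pkl','rb'))
S=lambda i,j:(.06*i,.07*j,.02)
obs=[(w,S(1,1),(224,130.5)),(w,S(1,-1),(410,130)),(w,S(-1,1),(235.5,275)),(w,S(-1,-1),(401,274.5))]
x,r=fit(obs,boardR,[.536,.246,.145,.1]);print(x,r)
def P(p,l): return np.array([p[0],p[1],p[3]])+boardR(p[2])@np.array(l)
print('handle top px',proj(w,P(x,(0,0,.046))))
# stud heads on plane board z=.0115 (heads 7.5..11.5)
B=boardR(x[2])
for u,v in [(253,193),(344,193)]:
    o,d=ray(w,u,v); o=B.T@(o-np.array([x[0],x[1],x[3]])); d=B.T@d; print('stud',o+d*(.0115-o[2])/d[2])
g=w['bgr'].max(2); m=(g<45).astype('uint8'); n,l,st,ce=cv2.connectedComponentsWithStats(m[150:270,295:340]); print(st,ce)
```

```text
[0.53307787 0.24942694 0.15180594 0.09511948] [ 0.  -0.1  0.3 -0.3  0.   0.4 -0.4  0.1 -1.5]
handle top px [317.4871404  216.55004848]
stud [0.00960286 0.05281703 0.0115    ]
stud [ 0.00928072 -0.02150073  0.0115    ]
[[   0    0   45  120 5400]] [[22.  59.5]]
```

Emit:
move_arm --motion '[[[0,0,0],[0,0,-0.19],1],[[0,0,0],[0,0,-0.19],1],[[0,0,0],[0,0,-0.19],1],[[0,0,0],[0,0,-0.19],1],[[0,0,0],[0,0,-0.19],1],[[0,0,0],[0,0,-0.19],1],[[0,0,0],[0,0,-0.19],1],[[0,0,0],[0,0,-0.19],1],[[0,0,0],[0,0,-0.19],1],[[0,0,0],[0,0,-0.19],1],[[0,0,0],[0,0,-0.19],1],[[0,0,0],[0,0,-0.19],1]]'

```text
clock: 3.3
position: [0.4633, 0.2338, 0.2079]
ee_rot: [0.54, 0.786, 0.204, 0.221]
ft_force: [-0.1, -0.1, 0.6]
grip_width: 1.003
grasp_force: 0.0
```

Emit:
move_arm --motion '[[[0,0,0],[0,0,-0.19],1],[[0,0,0],[0,0,-0.19],1],[[0,0,0],[0,0,-0.19],1],[[0,0,0],[0,0,-0.19],1],[[0,0,0],[0,0,-0.19],1],[[0,0,0],[0,0,-0.19],1],[[0,0,0],[0,0,-0.19],1],[[0,0,0],[0,0,-0.19],1],[[0,0,0],[0,0,-0.19],1],[[0,0,0],[0,0,0],1]]'

```text
clock: 4.3
position: [0.4632, 0.2341, 0.2079]
ee_rot: [-0.065, 0.951, 0.022, 0.3]
ft_force: [0.2, -0.1, -0.6]
grip_width: 0.999
grasp_force: 0.0
```

Run:
```python
from h import *
import pickle
w=pickle.load(open('w1.pkl','rb'));D=pickle.load(open('d0.pkl','rb'));s=D['scene'];d=D['side']
S=lambda i,j:(.06*i,.07*j,.02)
obs=[(w,S(1,1),(224,130.5)),(w,S(1,-1),(410,130)),(w,S(-1,1),(235.5,275)),(w,S(-1,-1),(401,274.5))]
ob2=[(s,S(1,-1),(253,204)),(s,S(-1,-1),(287,238)),(s,S(1,1),(219,237)),(s,S(-1,1),(253,273))]
import h
def fitz(obs):
    f=lambda p: np.concatenate([proj(c,np.array([p[0],p[1],.1])+boardR(p[2])@np.array(l))-px for c,l,px in obs])
    r=least_squares(f,[.536,.246,.145]);return r.x,f(r.x).round(1)
print(fitz(obs));print(fitz(ob2));print(fitz(obs+ob2))
p=np.array([.536,.2485,.1]);B=boardR(.151); T1=T0@np.diag([-1,-1,1.])
plan(p+B@[0,0,.020],B@T1)
print(cur()[2]['joint_pos'].round(2))
```

```text
(array([0.53141437, 0.24912708, 0.15171178]), array([-1.9, -1.8,  2.2, -2. , -1.5,  1.6,  1.2,  1.3]))
(array([0.53041577, 0.25112491, 0.15313398]), array([ 1.6,  0.4, -1. , -1.2, -0.5,  0.9, -0.1, -0.2]))
(array([0.53138777, 0.24925873, 0.15159311]), array([-2.1, -1.8,  2.1, -2. , -1.7,  1.6,  1. ,  1.4,  1.9, -0.1, -0.7,
       -1.7, -0.2,  0.2,  0.2, -0.9]))
clock 4.3 turn units [-0.0061  0.0005 -0.0157] rows>= 0.09  shift units [0.0015 0.0043 0.1479] rows>= 2.22 mm [  1.1   3.3 110.9]
[-0.61 -0.24 -0.16  2.24  0.5   0.69  0.62]
```

Emit:
move_arm --motion '[[[0.0067,0.0047,0],[-0.006,0,-0.0157],1],[[0,0,0.04],[0,0,0],1],[[0,0,0.04],[0,0,0],1],[[0,0,0.035],[0,0,0],1],[[0,0,0.02],[0,0,0],1],[[0,0,0.013],[0,0,0],1],[[0,0,0],[0,0,0],1],[[0,0,0],[0,0,0],1]]'

```text
clock: 5.1
position: [0.5208, 0.2479, 0.1145]
ee_rot: [-0.071, 0.951, 0.024, 0.3]
ft_force: [-0.0, -0.7, -0.7]
grip_width: 0.999
grasp_force: 0.0
```

Run:
```python
from h import *
import pickle
c=snap('wrist','w2.png');pickle.dump(c,open('w2.pkl','wb'))
p=np.array([.532,.249,.1]);B=boardR(.1515); T1=T0@np.diag([-1,-1,1.])
plan(p+B@[0,0,.020],B@T1); print(cur()[2]['ft_force'])
```

```text
clock 5.15 turn units [ 0.0014  0.0021 -0.0035] rows>= 0.02  shift units [-0.0007 -0.0011 -0.0019] rows>= 0.03 mm [-0.5 -0.8 -1.4]
[-0.33589422  0.50360494  0.05619201]
```

View pics/w2.png

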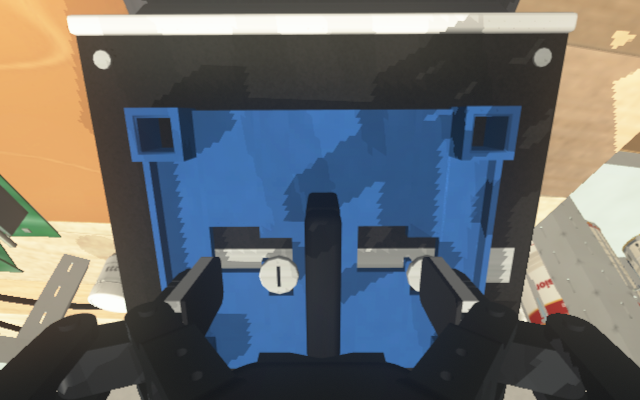

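Handle bar (322,270) is centred between the fingers, stud head at (278,275), keyhole at about (250,245). Closing.

Emit:
move_arm --motion '[[[0,0,0],[0,0,0],-1],[[0,0,0],[0,0,0],-1],[[0,0,0],[0,0,0],-1],[[0,0,0],[0,0,0],-1],[[0,0,0],[0,0,0],-1],[[0,0,0],[0,0,0],-1],[[0,0,0],[0,0,0],-1],[[0,0,0],[0,0,0],-1],[[0,0,0],[0,0,0],-1],[[0,0,0],[0,0,0],-1]]' --newtons 70

```text
clock: 6.15
position: [0.5209, 0.2483, 0.1149]
ee_rot: [-0.072, 0.951, 0.023, 0.301]
ft_force: [-5.3, -1.2, 5.8]
grip_width: 0.155
grasp_force: 68.3
```

```bash
cat >> h.py <<'E'
def bf():
    "force and TCP in board axes relative to nominal tier/board frame"
    q,Q,o=cur(); B=boardR(.1515)
    print('t',o['clock'],'F',(B.T@o['ft_force']).round(1),'M',(B.T@o['torque']).round(2),'TCP',(1e3*B.T@(q-[.532,.249,.1])).round(1),'grip',round(o['grip_width'],3),round(o['grasp_force'],1))
E
python3 -c "from h import *;bf()"
```

```text
t 6.15 F [-1.1 -0.3  7.8] M [-0.16  0.87  0.06] TCP [-0.5  1.  18.5] grip 0.155 68.3
```

Emit:
move_arm --motion '[[[0,0,-0.002],[0,0,0],-1],[[0,0,0],[0,0,0],-1],[[0,0,0],[0,0,0],-1],[[0,0,0],[0,0,0],-1]]'

```text
clock: 6.55
position: [0.52, 0.2478, 0.1154]
ee_rot: [-0.072, 0.951, 0.023, 0.3]
ft_force: [0.4, -0.0, -4.4]
grip_width: 0.151
grasp_force: 68.3
```

```bash
python3 -c "from h import *;bf()"
```

```text
t 6.55 F [-2.2 -0.1 -3.8] M [-0.    1.25  0.02] TCP [-1.1  0.7 19.5] grip 0.151 68.3
```

Force equals the tier's weight, so it hangs free of the face. Sliding up.

Emit:
move_arm --motion '[[[-0.003,0,0],[0,0,0],-1],[[-0.003,0,0],[0,0,0],-1],[[-0.003,0,0],[0,0,0],-1],[[-0.002,0,0],[0,0,0],-1],[[0,0,0],[0,0,0],-1],[[0,0,0],[0,0,0],-1]]'

```text
clock: 7.15
position: [0.5269, 0.2491, 0.1206]
ee_rot: [-0.072, 0.951, 0.023, 0.3]
ft_force: [-0.4, 0.1, -5.4]
grip_width: 0.155
grasp_force: 68.3
```

Run:
```python
from h import *
bf(); c=snap('wrist')
cv2.imwrite('pics/w3.png',cv2.resize(c['bgr'][180:380,180:460],None,fx=2.5,fy=2.5,interpolation=cv2.INTER_CUBIC))
```

```text
t 7.15 F [-3.4  0.1 -4.3] M [-0.02  1.23 -0.01] TCP [ 7.6  0.8 19.7] grip 0.155 68.3
```

View pics/w3.png

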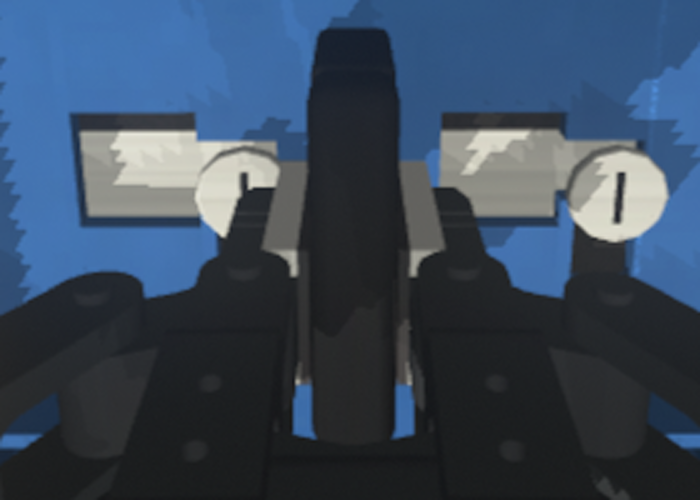

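Heads at zoom (248,190) and (617,193), against a wide-hole centre of (137,168): about 3 mm more to go after parallax. I'll feel for the lower edge.

Emit:
move_arm --motion '[[[-0.002,0,0],[0,0,0],-1],[[-0.002,0,0],[0,0,0],-1],[[0,0,0],[0,0,0],-1],[[0,0,0],[0,0,0],-1]]'

```text
clock: 7.6
position: [0.5293, 0.2495, 0.1223]
ee_rot: [-0.072, 0.951, 0.023, 0.301]
ft_force: [-1.0, -0.2, -4.9]
grip_width: 0.149
grasp_force: 68.3
```

```bash
python3 -c "from h import *;bf()"
```

```text
t 7.6 F [-3.7 -0.1 -3.5] M [-0.01  1.2  -0.  ] TCP [10.7  0.9 19.8] grip 0.149 68.3
```

Emit:
move_arm --motion '[[[-0.0013,0,0],[0,0,0],-1],[[0,0,0],[0,0,0],-1],[[0,0,0],[0,0,0],-1]]'

```text
clock: 7.9
position: [0.5301, 0.2496, 0.1228]
ee_rot: [-0.072, 0.951, 0.023, 0.3]
ft_force: [0.4, -0.0, -5.4]
grip_width: 0.152
grasp_force: 68.3
```

```bash
python3 -c "from h import *;bf()"
```

```text
t 7.9 F [-2.8 -0.1 -4.7] M [ 0.05  1.22 -0.06] TCP [11.6  0.8 19.7] grip 0.152 68.3
```

Emit:
move_arm --motion '[[[-0.0013,0,0],[0,0,0],-1],[[0,0,0],[0,0,0],-1],[[0,0,0],[0,0,0],-1]]'

```text
clock: 8.2
position: [0.5309, 0.2497, 0.1235]
ee_rot: [-0.072, 0.951, 0.023, 0.301]
ft_force: [0.2, -0.7, -4.4]
grip_width: 0.149
grasp_force: 68.3
```

```bash
python3 -c "from h import *;bf()"
```

```text
t 8.2 F [-2.4 -0.7 -3.7] M [ 0.04  1.2  -0.01] TCP [12.7  0.9 19.8] grip 0.149 68.3
```

Emit:
move_arm --motion '[[[-0.0013,0,0],[0,0,0],-1],[[0,0,0],[0,0,0],-1],[[0,0,0],[0,0,0],-1]]'

```text
clock: 8.5
position: [0.5317, 0.2498, 0.124]
ee_rot: [-0.072, 0.951, 0.023, 0.3]
ft_force: [-0.2, -0.5, -4.7]
grip_width: 0.151
grasp_force: 68.3
```

```bash
python3 -c "from h import *;bf()"
```

```text
t 8.5 F [-2.9 -0.5 -3.7] M [-0.03  1.23 -0.01] TCP [13.6  0.8 19.7] grip 0.151 68.3
```

Emit:
move_arm --motion '[[[-0.0013,0,0],[0,0,0],-1],[[0,0,0],[0,0,0],-1],[[0,0,0],[0,0,0],-1]]'

```text
clock: 8.8
position: [0.5321, 0.2498, 0.1241]
ee_rot: [-0.072, 0.951, 0.023, 0.3]
ft_force: [-3.3, 0.2, -5.1]
grip_width: 0.151
grasp_force: 68.4
```

```bash
python3 -c "from h import *;bf()"
```

```text
t 8.8 F [-5.5  0.6 -2.3] M [0.03 1.91 0.03] TCP [14.   0.8 19.6] grip 0.151 68.4
```

Edge felt at 14 mm. Backing off to the cross leg's centre line, then going left 22 mm.

Emit:
move_arm --motion '[[[0.0043,0,0],[0,0,0],-1],[[0,0,0],[0,0,0],-1],[[0,0.004,0],[0,0,0],-1],[[0,0.004,0],[0,0,0],-1],[[0,0.004,0],[0,0,0],-1],[[0,0,0],[0,0,0],-1],[[0,0,0],[0,0,0],-1]]'

```text
clock: 9.5
position: [0.5285, 0.2586, 0.1227]
ee_rot: [-0.072, 0.951, 0.023, 0.3]
ft_force: [0.2, 0.3, -4.3]
grip_width: 0.15
grasp_force: 68.3
```

```bash
python3 -c "from h import *;bf()"
```

```text
t 9.5 F [-2.3  0.3 -3.7] M [-0.    1.25  0.01] TCP [11.3 10.  19.8] grip 0.15 68.3
```

Free. Continuing left to y ≈ 23.

Emit:
move_arm --motion '[[[0,0.004,0],[0,0,0],-1],[[0,0.004,0],[0,0,0],-1],[[0,0.004,0],[0,0,0],-1],[[0,0.004,0],[0,0,0],-1],[[0,0.001,0],[0,0,0],-1],[[0,0,0],[0,0,0],-1],[[0,0,0],[0,0,0],-1]]'

```text
clock: 10.2
position: [0.5266, 0.2709, 0.1227]
ee_rot: [-0.072, 0.951, 0.023, 0.3]
ft_force: [0.2, 0.2, -4.1]
grip_width: 0.152
grasp_force: 68.3
```

Run:
```python
from h import *
bf(); c=snap('wrist')
cv2.imwrite('pics/w4.png',cv2.resize(c['bgr'][180:380,180:460],None,fx=2.5,fy=2.5,interpolation=cv2.INTER_CUBIC))
```

```text
t 10.2 F [-2.1  0.2 -3.5] M [ 0.01  1.19 -0.01] TCP [11.3 22.5 19.8] grip 0.152 68.3
```

View pics/w4.png

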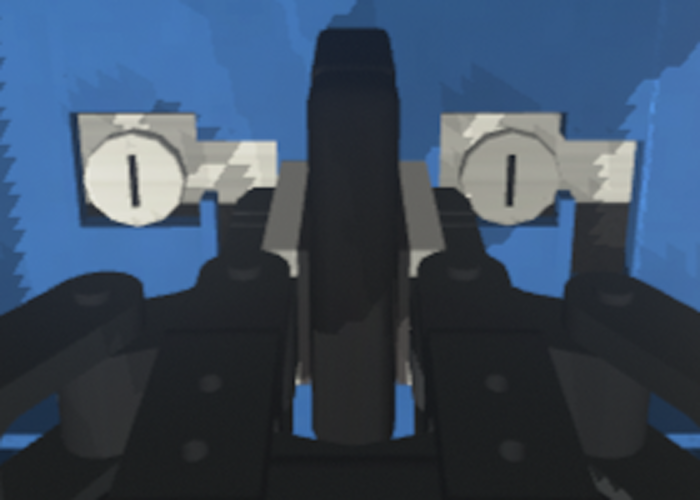

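Heads at (134,178) and (510,178) sit inside both wide holes (centres about (137,168) and (503,168), the offset being parallax). Pulling off square.

Emit:
move_arm --motion '[[[0,0,-0.004],[0,0,0],-1],[[0,0,-0.004],[0,0,0],-1],[[0,0,0],[0,0,0],-1],[[0,0,0],[0,0,0],-1]]'

```text
clock: 10.65
position: [0.5232, 0.2705, 0.1279]
ee_rot: [-0.072, 0.951, 0.024, 0.301]
ft_force: [-0.6, 0.0, -4.5]
grip_width: 0.146
grasp_force: 68.3
```

```bash
python3 -c "from h import *;bf()"
```

```text
t 10.65 F [-3.1  0.1 -3.3] M [-0.02  1.2   0.03] TCP [11.5 22.6 26. ] grip 0.146 68.3
```

Emit:
move_arm --motion '[[[0,0,-0.02],[0,0,0],-1],[[0,0,-0.027],[0,0,0],-1],[[0,0,-0.027],[0,0,0],-1],[[0,0,-0.027],[0,0,0],-1],[[0,0,-0.027],[0,0,0],-1],[[0,0,-0.02],[0,0,0],-1],[[0,0,0],[0,0,0],-1],[[0,0,0],[0,0,0],-1]]'

```text
clock: 11.45
position: [0.4602, 0.2607, 0.2183]
ee_rot: [-0.072, 0.951, 0.023, 0.301]
ft_force: [-0.6, 0.1, -5.1]
grip_width: 0.15
grasp_force: 69.0
```

```bash
cat >> h.py <<'E'
T1=T0@np.diag([-1,-1,1.])
E
python3 - <<'E'
from h import *
bf(); q,_,o=cur(); print(q,o['joint_pos'].round(2))
plan(np.array([.496,-.343,.28]),flatR(-.14)@T1)
plan(np.array([.5,.1,.30]),flatR(-.14)@T1)
E
```

```text
t 11.45 F [-3.4  0.2 -3.9] M [-0.06  1.23 -0.03] TCP [ 11.2  22.4 136.6] grip 0.15 69.0
[0.46022808 0.26069843 0.21831503] [-0.62 -0.22 -0.2   2.2   0.5   0.72  0.59]
clock 11.45 turn units [0.1154 0.7742 0.3584] rows>= 4.53  shift units [-0.1596 -0.7904 -0.0822] rows>= 12.17 mm [-119.7 -592.8  -61.7]
clock 11.45 turn units [0.1154 0.7742 0.3584] rows>= 4.53  shift units [-0.0824 -0.2048 -0.1089] rows>= 3.7 mm [ -61.8 -153.6  -81.7]
```

Emit:
move_arm --motion '[[[0,0,0],[0.0165,0.1106,0.0512],-1],[[0,0,0],[0.0165,0.1106,0.0512],-1],[[0,0,0],[0.0165,0.1106,0.0512],-1],[[0,0,0],[0.0165,0.1106,0.0512],-1],[[0,0,0],[0.0165,0.1106,0.0512],-1],[[0,0,0],[0.0165,0.1106,0.0512],-1],[[0,0,0],[0.0165,0.1106,0.0512],-1],[[-0.005,-0.02,-0.005],[0,0,0],-1],[[-0.008,-0.0352,-0.005],[0,0,0],-1],[[-0.0098,-0.0492,-0.005],[0,0,0],-1],[[-0.0098,-0.0492,-0.005],[0,0,0],-1],[[-0.0098,-0.0492,-0.005],[0,0,0],-1]]'

```text
clock: 12.65
position: [0.4704, 0.1032, 0.2366]
ee_rot: [0.07, 0.998, -0.001, 0.0]
ft_force: [0.9, 0.3, -4.5]
grip_width: 0.148
grasp_force: 69.0
```

Emit:
move_arm --motion '[[[-0.0098,-0.0492,-0.005],[0,0,0],-1],[[-0.0098,-0.0492,-0.005],[0,0,0],-1],[[-0.0098,-0.0492,-0.005],[0,0,0],-1],[[-0.0098,-0.0492,-0.005],[0,0,0],-1],[[-0.0098,-0.0492,-0.005],[0,0,0],-1],[[-0.0098,-0.0492,-0.005],[0,0,0],-1],[[-0.0098,-0.0492,-0.005],[0,0,0],-1],[[0,-0.03,0],[0,0,0],-1],[[0,0,0],[0,0,0],-1],[[0,0,0],[0,0,0],-1]]'

```text
clock: 13.65
position: [0.4817, -0.1803, 0.2628]
ee_rot: [0.071, 0.998, -0.001, -0.0]
ft_force: [-0.2, 0.0, -4.8]
grip_width: 0.147
grasp_force: 69.1
```

Run:
```python
from h import *
import pickle
plan(np.array([.496,-.343,.28]),flatR(-.14)@T1); print(cur()[2]['joint_pos'].round(2),cur()[2]['torque'])
D={n:snap(n) for n in ['scene','side','wrist']}; pickle.dump(D,open('d1.pkl','wb'))
def z(n,x,y,w,h,s): return cv2.resize(D[n]['bgr'][y:y+h,x:x+w],None,fx=s,fy=s,interpolation=cv2.INTER_CUBIC)
a=np.hstack([z('scene',340,80,100,120,3),z('side',320,220,125,180,2)[:360]])
b=z('wrist',0,0,640,400,.6)
w=max(a.shape[1],b.shape[1]); P=lambda i:cv2.copyMakeBorder(i,0,0,0,w-i.shape[1],0)
cv2.imwrite('pics/d.png',np.vstack([P(a),P(b)]))
```

```text
clock 13.65 turn units [-0.0016 -0.0008 -0.0017] rows>= 0.01  shift units [-0.0492 -0.2122 -0.0229] rows>= 3.29 mm [ -36.9 -159.1  -17.2]
[-0.11  0.06  0.4   1.72 -0.02  1.36  1.72] [0.09149755 0.01195072 0.02535156]
```

View pics/d.png

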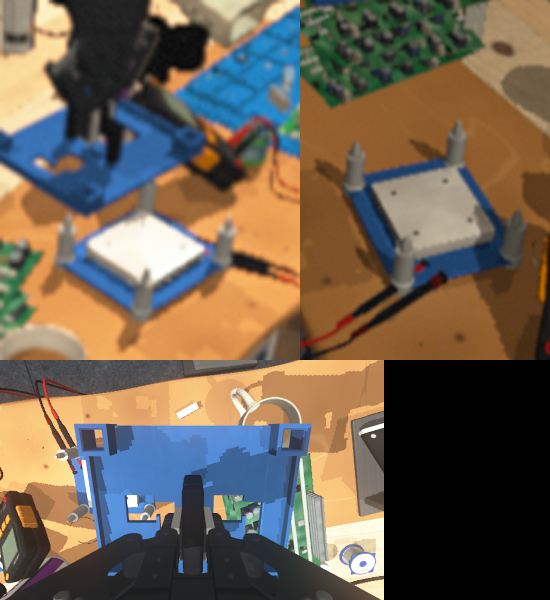

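All four tips show in both views: side about (348,291), (400,281), (428,324), (371,337); scene about (362,152), (389,139), (415,152), (389,169). The tier is held level in the gripper. Refining the tips by mask.

```bash
cat >> h.py <<'E'
def tips(c,guess,dx=6,up=8,dn=4,sat=75):
    hsv=cv2.cvtColor(c['bgr'],cv2.COLOR_BGR2HSV); out=[]
    for u,v in guess:
        x0,y0=int(u)-dx,int(v)-up; w=hsv[y0:y0+up+dn+8,x0:x0+2*dx+1]
        m=(w[...,1]<sat)&(w[...,2]<185)
        rows=[(y0+i,x0+np.flatnonzero(r).mean(),r.sum()) for i,r in enumerate(m) if r.sum()>=1]
        out.append([(a,round(b,1),int(n)) for a,b,n in rows][:8])
    return out
E
python3 - <<'E'
from h import *
import pickle
D=pickle.load(open('d1.pkl','rb'));s,d=D['scene'],D['side']
for c,g in [(s,[(362,152),(389,139),(415,152),(389,169)]),(d,[(348,291),(400,281),(428,325),(371,337)])]:
    for t in tips(c,g): print(t)
L=lambda i,j:(.06*i,.07*j,.07)
S=[((1,1),(362,151.5)),((1,-1),(389.3,139)),((-1,-1),(415.3,152)),((-1,1),(388.7,169))]
E=[((-1,1),(348,291)),((1,1),(399.8,281)),((1,-1),(428,324.5)),((-1,-1),(371.5,337))]
o=lambda c,A:[(c,L(*a),p) for a,p in A]
for ob in (o(s,S),o(d,E),o(s,S)+o(d,E)): print(fit(ob,flatR,[.496,-.343,-.14,0]))
E
```

```text
[(144, np.float64(356.0), 1), (145, np.float64(357.0), 1), (146, np.float64(358.5), 2), (147, np.float64(360.0), 1), (148, np.float64(362.0), 1), (149, np.float64(363.5), 2), (150, np.float64(365.5), 2), (151, np.float64(367.5), 2)]
[(137, np.float64(394.0), 1), (138, np.float64(392.5), 2), (139, np.float64(391.0), 1), (140, np.float64(390.0), 1), (141, np.float64(389.5), 4), (142, np.float64(388.5), 6), (143, np.float64(387.5), 8), (144, np.float64(389.0), 5)]
[(154, np.float64(416.0), 1), (155, np.float64(415.5), 2), (156, np.float64(415.0), 3), (157, np.float64(414.5), 4), (158, np.float64(415.0), 5), (159, np.float64(414.5), 4), (160, np.float64(414.5), 4), (161, np.float64(413.0), 7)]
[(170, np.float64(388.5), 2), (171, np.float64(388.5), 2), (172, np.float64(388.6), 7), (173, np.float64(388.7), 9), (174, np.float64(388.4), 11), (175, np.float64(388.5), 10), (176, np.float64(388.0), 7), (177, np.float64(387.5), 6)]
[(292, np.float64(347.5), 2), (293, np.float64(348.0), 3), (294, np.float64(347.5), 4), (295, np.float64(348.0), 5), (296, np.float64(347.5), 6), (297, np.float64(347
[... 537 characters left out ...]
329, np.float64(371.0), 13), (330, np.float64(371.0), 13), (331, np.float64(371.0), 13), (332, np.float64(371.0), 13), (333, np.float64(371.0), 13), (334, np.float64(371.0), 13), (335, np.float64(371.0), 13), (336, np.float64(371.5), 12)]
(array([ 4.94901519e-01, -3.43727788e-01, -1.35260653e-01, -3.03379191e-04]), array([-0. ,  0.7, -0.1, -2. ,  0.4,  0.3, -0.2, -0. , -0.1]))
(array([ 0.49694055, -0.34273233, -0.15538455, -0.00053502]), array([-0. , -0.8, -0.3, -0.3,  0.1,  0.7,  0.2,  0.2, -0.2]))
(array([ 4.95968524e-01, -3.43618307e-01, -1.50424315e-01,  1.22797956e-04]), array([-0.3,  0.2,  0.1, -2.2,  0.2,  0.3, -1. , -0.3, -0.3, -0.5, -0.7,
       -0.3,  0.1,  0.7,  0.2,  0.5,  0. ]))
```

Run:
```python
from h import *
plan(np.array([.4965,-.343,.26]),flatR(-.153)@T1)
```

```text
clock 13.8 turn units [-0.0006 -0.0007  0.0187] rows>= 0.1  shift units [-0.0522 -0.2137  0.0042] rows>= 3.3 mm [ -39.2 -160.3    3.2]
```

Emit:
move_arm --motion '[[[0,0,0],[-0.0006,-0.0007,0.0187],-1],[[-0.0104,-0.0427,0.0008],[0,0,0],-1],[[-0.0104,-0.0427,0.0008],[0,0,0],-1],[[-0.0104,-0.0427,0.0008],[0,0,0],-1],[[-0.0104,-0.0427,0.0008],[0,0,0],-1],[[-0.0106,-0.043,0.001],[0,0,0],-1],[[0,0,0.03],[0,0,0],-1],[[0,0,0.04],[0,0,0],-1],[[0,0,0.04],[0,0,0],-1],[[0,0,0.04],[0,0,0],-1],[[0,0,0.03],[0,0,0],-1],[[0,0,0],[0,0,0],-1]]'

```text
clock: 15.0
position: [0.4948, -0.3421, 0.1221]
ee_rot: [0.077, 0.997, 0.001, -0.003]
ft_force: [0.1, 0.3, -4.0]
grip_width: 0.149
grasp_force: 69.3
```

Emit:
move_arm --motion '[[[0,0,0],[0,0,0],-1],[[0,0,0],[0,0,0],-1]]'

```text
clock: 15.2
position: [0.4972, -0.3443, 0.1271]
ee_rot: [0.077, 0.997, -0.0, 0.001]
ft_force: [-0.1, -0.5, -4.0]
grip_width: 0.148
grasp_force: 69.3
```

Run:
```python
from h import *
import pickle
plan(np.array([.4965,-.343,.125]),flatR(-.153)@T1); print(cur()[0],cur()[2]['ft_force'])
D={n:snap(n) for n in ['scene','side','wrist']}; pickle.dump(D,open('d2.pkl','wb'))
def z(n,x,y,w,h,s):
    im=cv2.resize(D[n]['bgr'][y:y+h,x:x+w],None,fx=s,fy=s,interpolation=cv2.INTER_CUBIC)
    for k in range(-(-x//10)*10,x+w,10): cv2.putText(im,str(k),(int((k-x)*s)-8,8),0,.3,(0,255,255),1)
    for k in range(-(-y//10)*10,y+h,10): cv2.putText(im,str(k),(0,int((k-y)*s)+3),0,.3,(0,255,255),1)
    return im
cv2.imwrite('pics/e.png',np.hstack([z('scene',345,95,86,120,4.6)[:552],z('side',325,225,118,150,3.4)[:552][:510].copy() if 0 else cv2.copyMakeBorder(z('side',325,225,118,150,3.4),0,42,0,0,0)]))
```

```text
clock 15.2 turn units [-0.0008  0.0034 -0.0018] rows>= 0.02  shift units [0.0011 0.0016 0.0028] rows>= 0.05 mm [0.9 1.2 2.1]
[ 0.49715995 -0.34433255  0.12713252] [-0.11998414 -0.49742026 -3.95492114]
```

View pics/e.png

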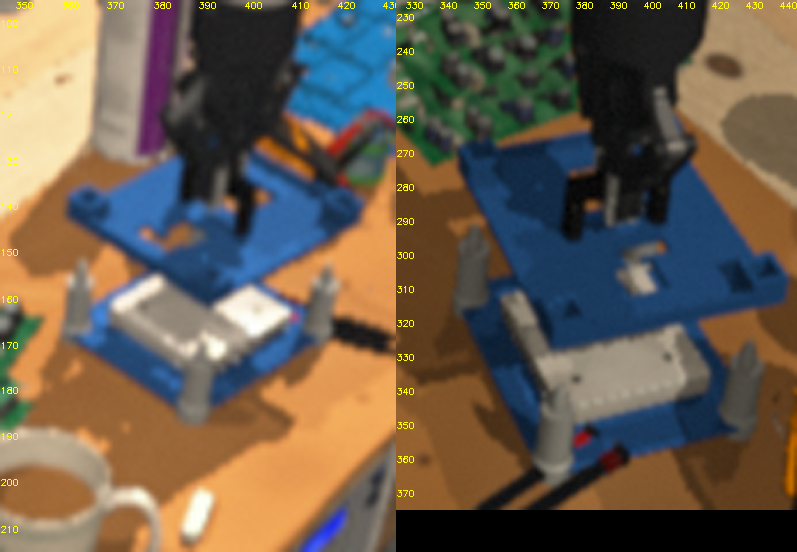

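Run:
```python
from h import *
import pickle
D=pickle.load(open('d2.pkl','rb'))
q,Q,_=cur(); R=Q.as_matrix()@T1.T
O=q-R@[0,0,.019]
print(Ro.from_matrix(R).as_euler('zyx').round(4))
for n in ['scene','side','wrist']:
    for i in (1,-1):
        for j in (1,-1):
            print(n,i,j,'open',proj(D[n],O+R@[.06*i,.07*j,.02]).round(1),'corner z0',proj(D[n],O+R@[.071*i,.081*j,0]).round(1),'z20',proj(D[n],O+R@[.071*i,.081*j,.02]).round(1))
w=D['wrist']['bgr'];cv2.imwrite('pics/w5.png',w)
# black handle front end on scene etc. skipped
hsv=cv2.cvtColor(w,cv2.COLOR_BGR2HSV);m=((hsv[...,0]>98)&(hsv[...,0]<118)&(hsv[...,1]>110)).astype('uint8')
cs,_=cv2.findContours(m,cv2.RETR_EXTERNAL,2);c=max(cs,key=cv2.contourArea);print(cv2.boundingRect(c))
h=w[:260].max(2)
```

```text
[-0.1546 -0.0022 -0.0007]
scene 1 1 open [363.  137.4] corner z0 [357.9 142.1] z20 [358.3 137.1]
scene 1 -1 open [391.5 122.9] corner z0 [390.5 125.3] z20 [391.3 120.5]
scene -1 1 open [389.8 154.3] corner z0 [389.2 162.3] z20 [390.  157.3]
scene -1 -1 open [418.3 138.2] corner z0 [421.9 143.4] z20 [423.  138.5]
side 1 1 open [402.5 260.1] corner z0 [404.1 263.5] z20 [405.1 256.2]
side 1 -1 open [432.6 303.6] corner z0 [438.9 314.1] z20 [440.4 306.4]
side -1 1 open [349.6 269.5] corner z0 [342.5 274.6] z20 [342.9 267.1]
side -1 -1 open [374.3 315.5] corner z0 [370.2 328.6] z20 [370.9 320.8]
wrist 1 1 open [458.4 373.8] corner z0 [461.5 363.3] z20 [477.3 391.4]
wrist 1 -1 open [183.2 373.7] corner z0 [180.2 363.2] z20 [164.3 391.3]
wrist -1 1 open [490.6 132.6] corner z0 [496.3 105.8] z20 [521.6 104.7]
wrist -1 -1 open [150.9 132.6] corner z0 [145.3 105.8] z20 [119.9 104.7]
(124, 107, 395, 207)
```

View pics/w5.png

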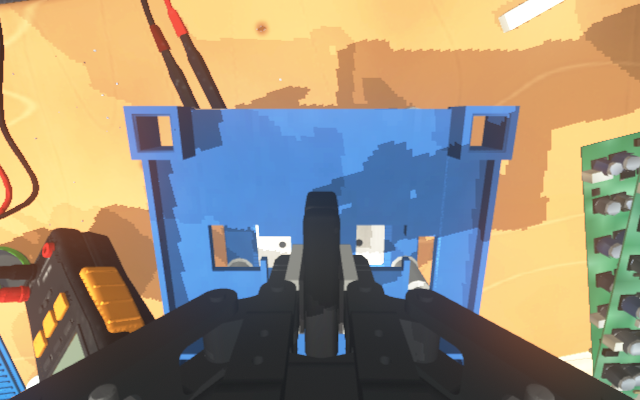

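Wrist: rim corners at (124,107) and (519,107), so the tier is centred on the tool and about 3 mm lower than assumed. Grey round shapes at (240,263) and (407,263) through the slots may be posts; checking against the estimate.

Run:
```python
from h import *
import pickle
D=pickle.load(open('d2.pkl','rb')); d1=pickle.load(open('d1.pkl','rb'))
C=np.array([.4965,-.343,0]);R=flatR(-.153)
for i in (1,-1):
    for j in (1,-1):
        X=C+R@[.06*i,.07*j,.07]; print(i,j,'w2',proj(D['wrist'],X).round(1),'w1',proj(d1['wrist'],X).round(1),'sh',proj(d1['wrist'],C+R@[.06*i,.07*j,.052]).round(1))
x=d1['wrist']['bgr'][100:300,60:300]; cv2.imwrite('pics/w1z.png',cv2.resize(x,None,fx=3,fy=3,interpolation=cv2.INTER_CUBIC))
```

```text
1 1 w2 [426.4 308.1] w1 [238.1 269.6] sh [241.9 262.5]
1 -1 w2 [219.4 308.3] w1 [111.1 267.9] sh [120.6 260.9]
-1 1 w2 [443.7 125.8] w1 [231.9 160.9] sh [236.3 158.6]
-1 -1 w2 [202.  126.2] w1 [ 92.7 158.9] sh [104.  156.7]
```

Run:
```python
from h import *
import pickle
w=pickle.load(open('d1.pkl','rb'))['wrist']; hsv=cv2.cvtColor(w['bgr'],cv2.COLOR_BGR2HSV)
for (x0,x1,y0,y1) in [(80,130,145,172),(95,150,245,285),(210,270,235,285)]:
    h=hsv[y0:y1,x0:x1]; m=((h[...,1]<70)&(h[...,2]>60)&(h[...,2]<215)).astype('uint8')
    print((x0,y0))
    for r in m[::2]: print(''.join('.#'[v] for v in r))
```

```text
(80, 145)
.....................................############.
......................................###########.
......................##.########################.
............................######################
...........................#######################
.................#################################
...............###################################
.............##################..#################
...............#############.....#################
.................#######.........#################
...............................##.##..............
.................................###.###..........
.................................#..###...........
..................................#####...........
(95, 245)
....................................###################
.................................#####################.
..............................#########################
...........................############################
.........................##############################
......................##############################...
....................##########
[... 1589 characters left out ...]
###########..................
....#......................##########.............#.........
....#.....................##########..............#.........
......####################.............###########.......#..
.........................................................#..
.........................................................#..
.........................................................#..
.........................................................#..
............................................................
..........................................................##
..........................................................#.
............................................................
```

Predicted post tips match the wrist mask to within a pixel or two. Correcting and lowering to just above the tips.

Emit:
move_arm --motion '[[[0.0012,0.0016,0],[-0.0008,0.0034,-0.0018],-1],[[0,0,0.01],[0,0,0],-1],[[0,0,0.01],[0,0,0],-1],[[0,0,0.01],[0,0,0],-1],[[0,0,0],[0,0,0],-1],[[0,0,0],[0,0,0],-1],[[0,0,0],[0,0,0],-1]]'

```text
clock: 16.05
position: [0.4956, -0.3428, 0.1031]
ee_rot: [0.077, 0.997, 0.0, -0.001]
ft_force: [-0.0, -0.5, -4.1]
grip_width: 0.15
grasp_force: 69.3
```

```bash
cat >> h.py <<'E'
def lf():
    plan(np.array([.4965,-.343,.074]),flatR(-.153)@T1); q,Q,o=cur(); print(q.round(4),o['ft_force'].round(1),o['torque'].round(2),(Ro.from_matrix(Q.as_matrix()@T1.T)).as_euler('zyx').round(4))
E
python3 -c "from h import *;lf()"
```

```text
clock 16.05 turn units [ 0.0007 -0.0026 -0.0004] rows>= 0.01  shift units [-0.0013 -0.0001  0.0388] rows>= 0.58 mm [-1.  -0.1 29.1]
[ 0.4956 -0.3428  0.1031] [-0.  -0.5 -4.1] [ 0.03 -0.04  0.  ] [-0.1533  0.0019  0.0009]
```

Lowering over the tips in small steps and watching the force.

Emit:
move_arm --motion '[[[-0.0012,0,0.005],[0.0005,-0.002,0],-1],[[0,0,0.006],[0,0,0],-1],[[0,0,0.005],[0,0,0],-1],[[0,0,0],[0,0,0],-1],[[0,0,0],[0,0,0],-1]]'

```text
clock: 16.55
position: [0.4962, -0.3427, 0.0908]
ee_rot: [0.077, 0.997, 0.0, -0.001]
ft_force: [-0.4, 0.7, -4.0]
grip_width: 0.147
grasp_force: 69.4
```

```bash
python3 -c "from h import *;lf()"
```

```text
clock 16.55 turn units [ 0.0006 -0.0014 -0.0003] rows>= 0.01  shift units [-0.0004 -0.0004  0.0224] rows>= 0.34 mm [-0.3 -0.3 16.8]
[ 0.4962 -0.3427  0.0908] [-0.4  0.7 -4. ] [0.   0.02 0.01] [-0.1532  0.001   0.0006]
```

Emit:
move_arm --motion '[[[0,0,0.004],[0,0,0],-1],[[0,0,0.004],[0,0,0],-1],[[0,0,0],[0,0,0],-1],[[0,0,0],[0,0,0],-1]]'

```text
clock: 16.95
position: [0.4962, -0.3427, 0.0848]
ee_rot: [0.077, 0.997, 0.0, -0.001]
ft_force: [-0.6, -0.2, -3.8]
grip_width: 0.146
grasp_force: 69.4
```

```bash
python3 -c "from h import *;lf()"
```

```text
clock 16.95 turn units [ 0.0005 -0.0013 -0.0003] rows>= 0.01  shift units [-0.0004 -0.0003  0.0144] rows>= 0.22 mm [-0.3 -0.3 10.8]
[ 0.4962 -0.3427  0.0848] [-0.6 -0.2 -3.8] [-0.01  0.05  0.01] [-0.1532  0.001   0.0006]
```

Emit:
move_arm --motion '[[[0,0,0.004],[0,0,0],-1],[[0,0,0.004],[0,0,0],-1],[[0,0,0],[0,0,0],-1],[[0,0,0],[0,0,0],-1]]'

```text
clock: 17.35
position: [0.4962, -0.343, 0.0788]
ee_rot: [0.077, 0.997, 0.0, -0.0]
ft_force: [0.5, -2.1, -5.3]
grip_width: 0.154
grasp_force: 69.4
```

```bash
python3 -c "from h import *;lf()"
```

```text
clock 17.35 turn units [ 0.     -0.0012 -0.0004] rows>= 0.01  shift units [-0.0004  0.      0.0063] rows>= 0.1 mm [-0.3  0.   4.8]
[ 0.4962 -0.343   0.0788] [ 0.5 -2.1 -5.3] [-0.43 -0.08  0.13] [-0.1533  0.0009  0.0002]
```

Emit:
move_arm --motion '[[[0,-0.001,0],[0,0,0],-1],[[0,0,0.003],[0,0,0],-1],[[0,0,0.0013],[0,0,0],-1],[[0,0,0],[0,0,0],-1],[[0,0,0],[0,0,0],-1]]'

```text
clock: 17.85
position: [0.4962, -0.3433, 0.0756]
ee_rot: [0.076, 0.997, 0.0, -0.0]
ft_force: [1.0, -0.8, -5.2]
grip_width: 0.146
grasp_force: 69.3
```

```bash
python3 -c "from h import *;lf()"
```

```text
clock 17.85 turn units [ 0.0007 -0.0011 -0.0002] rows>= 0.01  shift units [-0.0003  0.0005  0.0021] rows>= 0.03 mm [-0.2  0.4  1.6]
[ 0.4962 -0.3433  0.0756] [ 1.  -0.8 -5.2] [-0.1  -0.22  0.11] [-0.1531  0.0008  0.0007]
```

Emit:
move_arm --motion '[[[0,-0.0003,0.002],[0,0,0],-1],[[0,0,0.0013],[0,0,0],-1],[[0,0,0],[0,0,0],-1],[[0,0,0],[0,0,0],-1]]'

```text
clock: 18.25
position: [0.4962, -0.3436, 0.0732]
ee_rot: [0.076, 0.997, 0.0, -0.0]
ft_force: [1.9, 0.3, -4.9]
grip_width: 0.15
grasp_force: 69.3
```

```bash
python3 -c "from h import *;lf()"
```

```text
clock 18.25 turn units [ 0.0005 -0.001  -0.0002] rows>= 0.01  shift units [-0.0003  0.0009 -0.0011] rows>= 0.02 mm [-0.2  0.7 -0.8]
[ 0.4962 -0.3436  0.0732] [ 1.9  0.3 -4.9] [-0.04 -0.32  0.03] [-0.1531  0.0007  0.0005]
```

Emit:
move_arm --motion '[[[0,0,0.0013],[0,0,0],-1],[[0,0,0.0013],[0,0,0],-1],[[0,0,0],[0,0,0],-1],[[0,0,0],[0,0,0],-1]]'

```text
clock: 18.65
position: [0.4962, -0.3437, 0.0712]
ee_rot: [0.077, 0.997, 0.0, -0.0]
ft_force: [2.1, -0.3, -4.8]
grip_width: 0.146
grasp_force: 69.4
```

```bash
python3 -c "from h import *;lf()"
```

```text
clock 18.65 turn units [ 0.0004 -0.0009 -0.0002] rows>= 0.01  shift units [-0.0003  0.001  -0.0037] rows>= 0.06 mm [-0.2  0.7 -2.8]
[ 0.4962 -0.3437  0.0712] [ 2.1 -0.3 -4.8] [-0.1  -0.33  0.09] [-0.1532  0.0007  0.0005]
```

Emit:
move_arm --motion '[[[-0.0007,0,0.0013],[0,0,0],-1],[[0,0,0.0007],[0,0,0],-1],[[0,0,0],[0,0,0],-1],[[0,0,0],[0,0,0],-1]]'

```text
clock: 19.05
position: [0.4964, -0.3438, 0.0705]
ee_rot: [0.077, 0.997, 0.0, -0.0]
ft_force: [-3.6, 2.2, 5.8]
grip_width: 0.152
grasp_force: 70.8
```

```bash
python3 -c "from h import *;lf()"
```

```text
clock 19.05 turn units [ 0.0011 -0.0013 -0.0007] rows>= 0.01  shift units [ 0.0001  0.001  -0.0047] rows>= 0.07 mm [ 0.1  0.8 -3.5]
[ 0.4964 -0.3438  0.0705] [-3.6  2.2  5.8] [0.51 0.67 0.05] [-0.1535  0.0009  0.001 ]
```

Emit:
move_arm --motion '[[[0,0,0.0013],[0,0,0],-1],[[0,0,0],[0,0,0],-1],[[0,0,0],[0,0,0],-1]]'

```text
clock: 19.35
position: [0.4965, -0.3438, 0.0705]
ee_rot: [0.077, 0.997, 0.001, -0.0]
ft_force: [-6.9, 4.9, 15.0]
grip_width: 0.149
grasp_force: 72.1
```

```bash
python3 -c "from h import *;lf()"
```

```text
clock 19.35 turn units [ 0.0016 -0.0009 -0.0007] rows>= 0.01  shift units [ 0.0001  0.001  -0.0047] rows>= 0.07 mm [ 0.1  0.8 -3.5]
[ 0.4965 -0.3438  0.0705] [-6.9  4.9 15. ] [1.11 1.47 0.02] [-0.1536  0.0005  0.0014]
```

Seated: hard stop at TCP 70.5 mm, which matches the 18.5 mm grasp offset measured on the board. Releasing.

Emit:
move_arm --motion '[[[0,0,-0.0025],[0,0,0],-1],[[0,0,0],[0,0,0],1],[[0,0,0],[0,0,0],1],[[0,0,0],[0,0,0],1],[[0,0,0],[0,0,0],1],[[0,0,0],[0,0,0],1],[[0,0,0],[0,0,0],1],[[0,0,0],[0,0,0],1],[[0,0,0],[0,0,0],1],[[0,0,0],[0,0,0],1],[[0,0,0],[0,0,0],1]]'

```text
clock: 20.45
position: [0.4967, -0.3437, 0.0706]
ee_rot: [0.077, 0.997, 0.0, -0.0]
ft_force: [-0.2, 0.4, -0.4]
grip_width: 1.0
grasp_force: 0.0
```

Emit:
move_arm --motion '[[[0,0,-0.01],[0,0,0],1],[[0,0,-0.03],[0,0,0],1],[[0,0,-0.05],[0,0,0],1],[[0,0,-0.05],[0,0,0],1],[[0,0,-0.05],[0,0,0],1],[[0,0,0],[0,0,0],1],[[0,0,0],[0,0,0],1],[[0,0,0],[0,0,0],1]]'

```text
clock: 21.25
position: [0.4963, -0.3434, 0.2122]
ee_rot: [0.077, 0.997, 0.001, -0.001]
ft_force: [-0.3, 0.0, -0.2]
grip_width: 1.003
grasp_force: 0.0
```

Run:
```python
from h import *
w=snap('wrist','w9.png');hsv=cv2.cvtColor(w['bgr'],cv2.COLOR_BGR2HSV)
C=np.array([.4965,-.343,.052]);R=flatR(-.153)
print('pred',[proj(w,C+R@[-.071,.081*j,.02]).round(1) for j in (1,-1)],[proj(w,C+R@[.071,.081*j,.02]).round(1) for j in (1,-1)])
m=((hsv[...,0]>98)&(hsv[...,0]<118)&(hsv[...,1]>110)).astype('uint8')
cs,_=cv2.findContours(m,cv2.RETR_EXTERNAL,2);c=max(cs,key=cv2.contourArea);print(cv2.boundingRect(c),cv2.approxPolyDP(c,8,True)[:,0].tolist())
# posts seen in sockets: grey fraction around predicted spigot tips, four corners
for i in (1,-1):
    for j in (1,-1):
        u,v=proj(w,C+R@[.06*i,.07*j,.018]).round().astype(int); b=hsv[max(v-3,0):v+4,u-3:u+4].reshape(-1,3); print(i,j,u,v,np.median(b,0) if len(b) else None)
print(cur()[2]['ft_force'],cur()[0])
```

```text
pred [array([420.6, 110. ]), array([221.8, 110.1])] [array([408.5, 269.2]), array([234. , 269.3])]
(222, 111, 197, 150) [[222, 111], [236, 243], [231, 137], [240, 240], [258, 240], [261, 259], [381, 259], [383, 240], [405, 241], [418, 111], [392, 111], [390, 123], [377, 112], [253, 113], [252, 137], [248, 111]]
1 1 397 257 [119.  32.  91.]
1 -1 246 257 [ 20.  22. 121.]
-1 1 406 124 [ 21.  23. 135.]
-1 -1 237 124 [ 17.  27. 127.]
[-1.34930929 -0.00342296 -0.01206349] [ 0.49625039 -0.34339133  0.21198006]
```

The rim corners match the seated pose, and grey post tips show in all four sockets. Handing in.

```bash
python3 -c "from h import *;print(order.hand_in())"
```

```text
the job is handed in; nothing more can be done
None
```

The upper tier is off the board, seated level on all four posts of the lower tier and released, and the job is handed in at about 21 s on the clock; the hand-in gave no verdict, and I did not re-check the plate or the mug after the tier was seated.

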